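# Seat the rocking canister lid

## Task

One of the four wooden canister lids in the tray is not seated: it rocks when you press round its corners. Find it with a fingertip and press it down, firmly but without hammering, over the corner that stands up until it sits level and fully home like the other three. Do not lift any lid, and leave the salt shaker, mug, lemon and jam jar where they stand.

Things in the scene. Friction and masses are not known exactly. Their poses are not given: they have to be found in the camera images.
- caddy: Fixed square wooden tray, 236 x 236 mm, 26 mm high, with four identical square white canisters two by two (94 x 94 mm, rim 75 mm above the worktop, centres at x, y = +-52.5 mm in its frame). Origin at the centre of its underside; x away from the robot at yaw 0, y left. Each lid rests on four hidden catches under its corners, at x, y = +-34 mm from the canister's centre.
- seat_level (a point): Point over the tray's centre at the height of a seated lid's top (84.5 mm). One catch under one lid (any corner) still stands up about 3 mm: that lid rocks about the diagonal through it. The two next corners dip under 1 N; the corner on the catch stays about 3 mm high until pressed with 13 N straight over it (pad +-34 mm), then goes down and stays. Pressing other corners does not seat it.
- lid_1: Loose wooden lid of the far left canister (x, y = +52.5, +52.5 mm in the tray's frame): plate 92 x 92 x 8 mm with a 10 mm plug below and a central steel knob 18 mm wide, 15 mm high; 150 g. Origin at the centre of the flat top (knob's foot), 84.5 mm above the worktop and z upright when seated; sides along x and y, parallel to the tray's. Unseated, it leans about 0.04 rad.
- lid_2: Loose wooden lid of the far right canister (x, y = +52.5, -52.5 mm in the tray's frame): plate 92 x 92 x 8 mm with a 10 mm plug below and a central steel knob 18 mm wide, 15 mm high; 150 g. Origin at the centre of the flat top (knob's foot), 84.5 mm above the worktop and z upright when seated; sides along x and y, parallel to the tray's. Unseated, it leans about 0.04 rad.
- lid_3: Loose wooden lid of the near left canister (x, y = -52.5, +52.5 mm in the tray's frame): plate 92 x 92 x 8 mm with a 10 mm plug below and a central steel knob 18 mm wide, 15 mm high; 150 g. Origin at the centre of the flat top (knob's foot), 84.5 mm above the worktop and z upright when seated; sides along x and y, parallel to the tray's. Unseated, it leans about 0.04 rad.
- lid_4: Loose wooden lid of the near right canister (x, y = -52.5, -52.5 mm in the tray's frame): plate 92 x 92 x 8 mm with a 10 mm plug below and a central steel knob 18 mm wide, 15 mm high; 150 g. Origin at the centre of the flat top (knob's foot), 84.5 mm above the worktop and z upright when seated; sides along x and y, parallel to the tray's. Unseated, it leans about 0.04 rad.
- salt_mill: Bystander: grey and clear salt shaker, 44 mm across, 90 mm tall; origin at the centre of its underside.
- mug_blue: Bystander: blue and white mug, 78 x 112 mm with its handle, 92 mm tall; origin at the centre of its underside.
- lemon_a: Bystander: yellow lemon, 71 x 53 x 51 mm; origin at the centre of its underside.
- jam_jar: Bystander: jar of red jam with a white lid, 65 mm across, 94 mm tall; origin at the centre of its underside.
Mind the look-alikes: they are no part of the job. Leave any green or red look-alike of the lid_3 alone.

How it is judged (in metres and radians):
On the way:
1. all four lids sit level and home while a finger is pressing on one of them (angle between each of lid_1, lid_2, lid_3, lid_4's own z axis and vertical below 0.016 rad and z of lid_1 in the frame of caddy between 0.0815 and 0.086 m and z of lid_2 in the frame of caddy between 0.0815 and 0.086 m and z of lid_3 in the frame of caddy between 0.0815 and 0.086 m and z of lid_4 in the frame of caddy between 0.0815 and 0.086 m and (contact force between the fingers and lid_1 above 1 N or contact force between the fingers and lid_2 above 1 N or contact force between the fingers and lid_3 above 1 N or contact force between the fingers and lid_4 above 1 N)), for 0.02 s.
At the end, for the whole second after the job is handed in: All four lids are at rest in their canisters, level within 0.016 rad, with the centre of the top no more than 1.5 mm above and 3 mm below its seated height of 84.5 mm (angle between each of lid_1, lid_2, lid_3, lid_4's own z axis and vertical below 0.016 rad and z of lid_1 in the frame of caddy between 0.0815 and 0.086 m and z of lid_2 in the frame of caddy between 0.0815 and 0.086 m and z of lid_3 in the frame of caddy between 0.0815 and 0.086 m and z of lid_4 in the frame of caddy between 0.0815 and 0.086 m and linear speed of each of lid_1, lid_2, lid_3, lid_4 below 0.02 m/s); the robot touches nothing.
It fails at once if a lid is lifted more than 12 mm above its seat (z of any of lid_1, lid_2, lid_3, lid_4 in the frame of caddy above 0.0965 m).
It fails at once if a lid is pressed with more than 45 N (contact force between any of the arm, the fingers and lid_1 above 45 N or contact force between any of the arm, the fingers and lid_2 above 45 N or contact force between any of the arm, the fingers and lid_3 above 45 N or contact force between any of the arm, the fingers and lid_4 above 45 N).
It fails at once if a bystander (salt shaker, mug, lemon, jam jar) is moved more than 20 mm (distance of any of salt_mill, mug_blue, lemon_a, jam_jar from where it was at the start of the episode above 0.02 m).
It also fails if it takes over 56 s, if anything falls off the work surface, if the arm or the gripper's body presses on something with over 40 N, if the wrist force passes 120 N, or if a joint passes its speed limit or range.

## Robot

A 6-joint arm with a two-finger parallel gripper is mounted at the origin on a cart in front of the work surface, level with it; the furniture and walls round the work are solid. World frame = base frame: x ahead of the robot, y to its left, z up, the work surface at z = 0. Lengths are in m, angles in degrees, forces in N, time in s.
With the tool pointing down it reaches from about 0.35 to 0.95 m from the base axis. Payload 17.4 kg.
Tool frame: the origin (TCP) lies at the centre of the arm's flange, where the gripper is bolted on; the fingertips stand 186 mm ahead of it and the grasp point (between the pads) lies 167 mm ahead of it; z points along the fingers, y is the line along which they close (so a half turn about z gives the same grasp; the last joint's range is limited). The gripper opens to 93 mm and grips with 3 to 60 N. Pads are 15 mm wide; open, the fingers measure 128 mm over their backs; the gripper's body (75 mm by 188 mm) begins 65 mm behind the grasp point.
Start: joints at [65.099, 6.646, 82.598, -0, 90.757, -2.166], TCP at [0.261, 0.623, 0.405] pointing down, gripper open.
Joint ranges: [-162.19, 162.19], [-47.58, 125.68], [4.15, 143.07], [-65.23, 245.23], [0.69, 171.88], [-170.13, 170.13]. Speed limits (degrees/s): [108.29, 108.29, 127.2, 180, 180, 180].

## Interface

Orientations are given as a 3x3 rotation matrix whose columns are the frame's x, y, z axes.
In Python, from rig import r gives the robot as it stands.
- The arm moves only by the shell command python3 -m crank 'ROWS'. ROWS is a JSON object of lists of equal length, an entry for each row: "jaw": the finger opening in m, from 0 to 0.093; "dp": the shift along the tool's x, y, z in m, a list of three; "turn": the turn about the tool's z in units of 10 degrees (1.0 is 10 degrees). A call has 1 to 12 rows; each row shifts and turns the commanded pose from where the row before left it, along the tool's axes as they then stand; what a row does not reach is not made up. A row lasts 1/8 s, in which the tool goes at most 62.5 mm and 10.7 degrees, less where a joint would pass 70% of its speed; a pose out of reach is approached as far as the arm can. A call is refused whole if a number of a shift passes 0.0625 or a number of a turn 1, either way. A call with a gripper value outside its range is refused whole. The fingers move at their own pace and stop on an object; the grip force is fixed at half the most. Time passes only in rows, so rows that do not move let the fingers close. It gives the time, the measured TCP pose, the force, the opening and the grip force at its end, in the units of the state.
- r.sense(): the state, without advancing time (a new reading comes with each control period).
- r.read_camera(name): name is "scene" or "top" or "wrist"; returns the picture (400x640x3 uint8, red, green, blue); there is no depth.
- r.get_calibration(name): a dict with "vertical_fov" (degrees; the focal length in pixels is half the picture's height over the tangent of half this angle, whatever the lens; pixels are square), "cx", "cy" (the principal point, pixels), "pose" (4x4, takes a point from camera to world coordinates); the wrist camera has in their place "T_tool_cam" (4x4, takes a point from camera to tool coordinates, whose origin is the TCP and whose axes are the flange's). Camera axes: x right, y down, z forward; pixel columns grow to the right and rows downward; lengths in m; the calibration is good to about 2 mm. A picture is of the moment at which its call begins: read the wrist's pose just before it. get_calibration takes no time and is no camera call.
- r.sign_off(): hands the job in; it is judged then, once.
The state is a dict: "time_s": time; "joints": joint angles; "dq": joint speeds; "joint_efforts": joint torques, N m; "tcp_pos": TCP position; "eef_rot": TCP orientation; "force": force on the tool from outside, world axes, zero at the start; "moment": the same for the moment, N m; "gripper_width": finger opening in m; "grip_force": force on a finger pad.
Only numpy, scipy, OpenCV 4.12 (cv2) and the standard library are available. Lean on these libraries where they do the work, as an engineer would, in place of code of your own. Each camera call takes 0.05 s, during which the arm holds its last target. There are 200 camera calls.

## Working session

There is one attempt and no reset: what is moved stays moved. The work goes in short steps, Python scripts to look and compute and a shell command to move; the robot and the scene stay as the last step left them, time stands still between calls to the robot, and variables do not carry over. Pictures are saved under pics/ and viewed, at most 10 in all, crops included, and the job is handed in when it is done.

```bash
mkdir -p pics; ls; python3 - <<'E'
from rig import r
import cv2
s=r.sense();print(s)
for n in("top","scene"):
    im=r.read_camera(n);cv2.imwrite(f"pics/{n}0.png",im[:,:,::-1]);print(n,r.get_calibration(n))
print(r.get_calibration("wrist"))
E
```

```text
pics
{'time_s': 0.0, 'joints': array([ 6.50983113e+01,  6.67424998e+00,  8.26349645e+01, -1.46465681e-03,
        9.07563615e+01, -2.16520287e+00]), 'dq': array([-0.06064586,  0.00160374,  0.02720324,  0.02535356,  0.063984  ,
       -0.06652575]), 'joint_efforts': array([-4.60265037e-04, -7.21291995e+01, -6.22600865e+01,  7.79951946e-02,
        2.42589932e-02, -1.06500332e-05]), 'tcp_pos': array([0.26089337, 0.6225573 , 0.40401205]), 'eef_rot': array([[-9.22292030e-01,  3.86493469e-01, -4.58727910e-04],
       [ 3.86493741e-01,  9.22291433e-01, -1.04887403e-03],
       [ 1.76978602e-05, -1.14466362e-03, -9.99999345e-01]]), 'force': array([ 0.41203688, -0.98675798, -0.58264539]), 'moment': array([-0.06527632, -0.00763917, -0.04943179]), 'grip_force': 0.0, 'gripper_width': 0.09294087842695167}
top {'vertical_fov': 46.685763675002136, 'cx': 319.80250663721216, 'cy': 198.60541869854814, 'pose': array([[ 0.00888438, -0.9986476 ,  0.05122534,  0.49207467],
       [-0.999867  , -0.00817126,  0.01411401, -0.12464456],
       [-0.01367635, -0.05134392, -0.99858738,  1.32761564],
       [ 0.        ,  0.        ,  0.        ,  1.        ]])}
scene {'vertical_fov': 55.4808408424994, 'cx': 318.8370682723352, 'cy': 197.80775519193853, 'pose': array([[ 0.85009598, -0.25497589,  0.46078642,  0.12156326],
       [-0.52661165, -0.40472506,  0.7475813 , -0.80049605],
       [-0.00412339, -0.87817135, -0.47832842,  0.54942509],
       [ 0.        ,  0.        ,  0.        ,  1.        ]])}
{'vertical_fov': 62.45562427686783, 'cx': 319.0924604021165, 'cy': 197.80258758942918, 'T_tool_cam': array([[ 1.30126416e-03, -9.61001022e-01, -2.76541755e-01,
         7.67182641e-02],
       [ 9.99997713e-01,  1.71990207e-03, -1.27129615e-03,
        -4.06626910e-04],
       [ 1.69734164e-03, -2.76539468e-01,  9.61001062e-01,
         2.00098645e-02],
       [ 0.00000000e+00,  0.00000000e+00,  0.00000000e+00,
         1.00000000e+00]])}
```

View pics/top0.png

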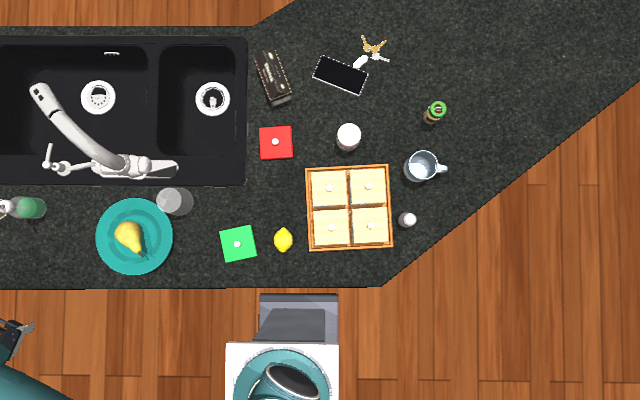

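View pics/scene0.png

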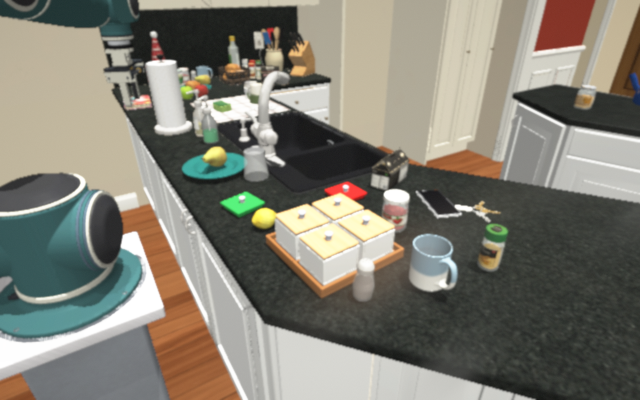

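The top view shows the tray at about (349,208) with four wooden lids, knobs near (329,188), (368,185), (332,228) and (371,226). The look-alikes, which I'll leave alone, are red at (276,142) and green at (238,244). The bystanders are the lemon (283,240), jar (348,137), mug (422,166) and shaker (407,220).

```bash
cat > h.py <<'E'
import numpy as np,cv2
from rig import r
def ray(n,uv,z):
    c=r.get_calibration(n);f=200/np.tan(np.radians(c["vertical_fov"]/2))
    if n=="wrist":
        s=r.sense();T=np.eye(4);T[:3,:3]=s["eef_rot"];T[:3,3]=s["tcp_pos"];T=T@c["T_tool_cam"]
    else:T=c["pose"]
    d=T[:3,:3]@np.array([(uv[0]-c["cx"])/f,(uv[1]-c["cy"])/f,1]);o=T[:3,3]
    return o+d*(z-o[2])/d[2]
E
python3 - <<'E'
from h import *
im=cv2.imread("pics/top0.png");h=cv2.cvtColor(im,cv2.COLOR_BGR2HSV)
m=cv2.inRange(h,(8,100,100),(22,255,255));m[:, :298]=0;m[:,400:]=0;m[:155]=0;m[260:]=0
rc=cv2.minAreaRect(cv2.findNonZero(m));b=cv2.boxPoints(rc)
P=np.array([ray("top",p,.026) for p in b]);print(b.round(1),P.round(4),P.mean(0).round(4),np.linalg.norm(np.diff(P,axis=0),axis=1))
for i in range(4):
    e=P[(i+1)%4]-P[i];print(np.degrees(np.arctan2(e[1],e[0])))
K=[ray("top",p,.0995) for p in[(329,188),(368,185),(332,228),(371,226)]];print(np.round(K,4),np.mean(K,0))
cv2.imwrite("pics/topc.png",cv2.resize(im[150:265,290:405],None,fx=5,fy=5,interpolation=cv2.INTER_CUBIC))
E
```

```text
[[303.7 167.5]
 [388.6 162.7]
 [393.3 246.9]
 [308.5 251.7]] [[ 0.6463 -0.0601  0.026 ]
 [ 0.6616 -0.2992  0.026 ]
 [ 0.4256 -0.3127  0.026 ]
 [ 0.41   -0.0759  0.026 ]] [ 0.5359 -0.187   0.026 ] [0.23956437 0.23639287 0.23731075]
-86.330108802249
-176.70931295956208
93.78195696833767
3.8366974941813297
[[ 0.5835 -0.1315  0.0995]
 [ 0.5923 -0.2349  0.0995]
 [ 0.4775 -0.1402  0.0995]
 [ 0.4837 -0.2432  0.0995]] [ 0.53424733 -0.1874438   0.0995    ]
```

View pics/topc.png

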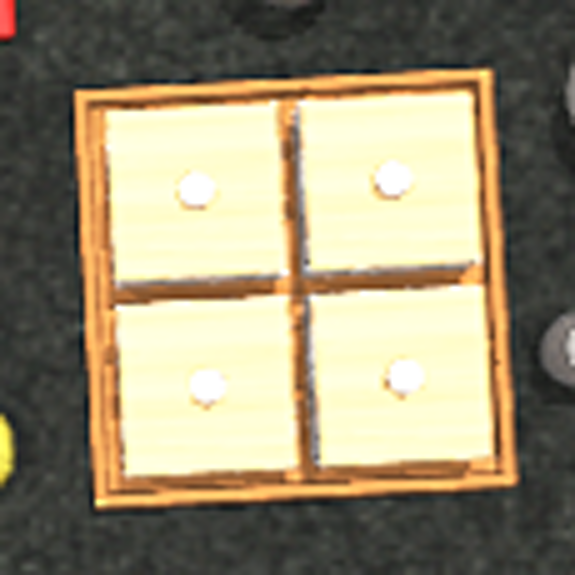

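The tray centre is about (0.535, -0.187) with yaw about +3.6°. The measured side is 238 mm against 236 mm given, and the knob pitch is about 105 mm. Moving over it now with the jaw closed.

```bash
python3 -m crank '{"jaw":[0,0,0,0,0,0,0,0,0,0,0,0],"dp":[[-0.04,-0.046,0],[-0.04,-0.046,0],[-0.04,-0.046,0],[-0.04,-0.046,0],[-0.04,-0.046,0],[-0.04,-0.046,0],[-0.04,-0.046,0],[-0.04,-0.046,0],[-0.04,-0.046,0],[-0.04,-0.046,0],[-0.04,-0.046,0],[-0.04,-0.046,0]],"turn":[0,0,0,0,0,0,0,0,0,0,0,0]}'
python3 -m crank '{"jaw":[0,0,0,0,0,0,0,0,0,0],"dp":[[-0.04,-0.046,0],[-0.04,-0.046,0],[0,0,0],[0,0,0],[0,0,0],[0,0,0],[0,0,0],[0,0,0],[0,0,0],[0,0,0]],"turn":[0,0,0.91,0.91,0.91,0.91,0.91,0.91,0.91,0]}'
cat >> h.py <<'E'
C=np.array([.5355,-.187]);YAW=np.radians(3.6)
def trayxy(p): # tray->world
    c,s=np.cos(YAW),np.sin(YAW);return C+np.array([[c,-s],[s,c]])@np.array(p)
def to(p): # tool shift to bring fingertips over tray point p
    s=r.sense();t=s["tcp_pos"]+s["eef_rot"][:,2]*.186
    d=np.r_[trayxy(p)-t[:2],0];return (s["eef_rot"].T@d).round(4),t.round(4),s["force"].round(2),s["time_s"]
E
python3 - <<'E'
from h import *
s=r.sense();print(s["eef_rot"].round(3))
cv2.imwrite("pics/w0.png",r.read_camera("wrist")[:,:,::-1])
print(to((0,0)))
E
```

```text
time_s: 1.6
tcp_pos: [0.4903, -0.0742, 0.4047]
eef_rot: [[-0.922, 0.387, 0.0], [0.387, 0.922, 0.0], [-0.0, 0.0, -1.0]]
force: [0.9, 1.1, 0.0]
gripper_width: 0.0001
grip_force: 0.0
time_s: 2.85
tcp_pos: [0.5284, -0.1878, 0.4045]
eef_rot: [[-0.063, 0.998, -0.0], [0.998, 0.063, 0.0], [0.0, -0.0, -1.0]]
force: [0.5, -0.3, -0.5]
gripper_width: 0.0006
grip_force: 0.0
[[-0.063  0.998 -0.   ]
 [ 0.998  0.063  0.   ]
 [ 0.    -0.    -1.   ]]
(array([ 0.0003,  0.0071, -0.    ]), array([ 0.5284, -0.1878,  0.2185]), array([ 0.26, -0.17,  0.39]), 2.9)
```

View pics/w0.png

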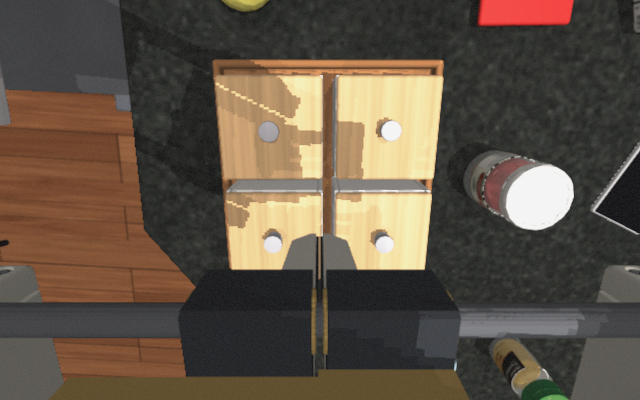

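The wrist view looks straight down on the tray: up is tray +y, right is +x, with knobs at (268,131), (391,131), (273,244) and (384,244). I'll cross-check the centre and move over lid_1's outer corner.

```bash
python3 - <<'E'
from h import *
K=np.array([ray("wrist",p,.0995) for p in[(268,131),(391,131),(273,244),(384,244)]]);print(K.round(4),K.mean(0))
e=K[1]-K[0];print(np.degrees(np.arctan2(e[1],e[0])),np.linalg.norm(e),np.linalg.norm(K[3]-K[2]),np.linalg.norm(K[2]-K[0]))
E
python3 -m crank '{"jaw":[0,0,0,0,0,0,0],"dp":[[0.029,0.031,0],[0.029,0.031,0],[0.029,0.031,0],[0,0,0.054],[0,0,0.054],[0,0,0.014],[0,0,0]],"turn":[0,0,0,0,0,0,0]}'
python3 -c "
from h import *
print(to((.0865,.0865)))"
```

```text
[[ 0.4813 -0.1377  0.0995]
 [ 0.5856 -0.1307  0.0995]
 [ 0.4885 -0.2417  0.0995]
 [ 0.5923 -0.2347  0.0995]] [ 0.53696183 -0.1862098   0.0995    ]
3.8507481485720145 0.10450252988750286 0.10405479899505007 0.10420573223314299
time_s: 3.78
tcp_pos: [0.616, -0.0953, 0.2833]
eef_rot: [[-0.064, 0.998, -0.0], [0.998, 0.064, 0.0], [0.0, -0.0, -1.0]]
force: [0.1, -0.7, 1.0]
gripper_width: 0.0006
grip_force: 0.0
(array([ 0.0001,  0.0004, -0.    ]), array([ 0.616 , -0.0953,  0.0973]), array([ 0.13, -0.7 ,  1.04]), 3.775)
```

The wrist estimate of the centre agrees within 1.5 mm. Now for the first probe.

```bash
python3 -m crank '{"jaw":[0,0,0,0],"dp":[[0,0,0.006],[0,0,0.003],[0,0,0.002],[0,0,0]],"turn":[0,0,0,0]}'|egrep 'time|tcp|force'; python3 -m crank '{"jaw":[0,0],"dp":[[0,0,0.001],[0,0,0]],"turn":[0,0]}'|egrep 'tcp|force'; python3 -m crank '{"jaw":[0,0],"dp":[[0,0,0.001],[0,0,0]],"turn":[0,0]}'|egrep 'tcp|force'
```

```text
time_s: 4.28
tcp_pos: [0.6159, -0.0952, 0.2719]
force: [-0.5, -0.1, -0.2]
grip_force: 0.0
tcp_pos: [0.6159, -0.0952, 0.2709]
force: [0.7, -0.7, 1.0]
grip_force: 0.4
tcp_pos: [0.6159, -0.0952, 0.2708]
force: [-4.7, 0.6, 9.1]
grip_force: 4.7
```

That corner is firm at tip z of about 0.0848, so it's seated. I'll probe the remaining corners at 1.5 mm above level, where only the standing corner should resist.

```bash
python3 -m crank '{"jaw":[0,0,0,0,0,0],"dp":[[0,0,-0.008],[-0.034,0,0],[-0.034,0,0],[0,0,0.004],[0,0,0.002],[0,0,0]],"turn":[0,0,0,0,0,0]}'|egrep 'time|tcp|force'; python3 -m crank '{"jaw":[0,0,0,0,0],"dp":[[0,0,-0.006],[-0.037,0,0],[0,0,0.004],[0,0,0.002],[0,0,0]],"turn":[0,0,0,0,0]}'|egrep 'tcp|force'; python3 -m crank '{"jaw":[0,0,0,0,0,0],"dp":[[0,0,-0.006],[-0.034,0,0],[-0.034,0,0],[0,0,0.004],[0,0,0.002],[0,0,0]],"turn":[0,0,0,0,0,0]}'|egrep 'tcp|force'; python3 -m crank '{"jaw":[0,0,0,0,0,0],"dp":[[0,0,-0.006],[0,-0.034,0],[0,-0.034,0],[0,0,0.004],[0,0,0.002],[0,0,0]],"turn":[0,0,0,0,0,0]}'|egrep 'time|tcp|force'
```

```text
time_s: 5.52
tcp_pos: [0.6201, -0.1623, 0.2716]
force: [0.4, -0.2, 0.7]
grip_force: 0.0
tcp_pos: [0.6224, -0.1993, 0.2717]
force: [0.4, 0.0, -0.5]
grip_force: 0.0
tcp_pos: [0.6267, -0.267, 0.2717]
force: [-1.0, 0.2, 0.7]
grip_force: 0.0
time_s: 7.65
tcp_pos: [0.5595, -0.2719, 0.2716]
force: [0.7, 0.5, -0.3]
grip_force: 0.0
```

```bash
python3 -m crank '{"jaw":[0,0,0,0,0,0],"dp":[[0,0,-0.006],[0.034,0,0],[0.034,0,0],[0,0,0.004],[0,0,0.002],[0,0,0]],"turn":[0,0,0,0,0,0]}'|egrep 'time|tcp|force'; python3 -m crank '{"jaw":[0,0,0,0,0],"dp":[[0,0,-0.006],[0.037,0,0],[0,0,0.004],[0,0,0.002],[0,0,0]],"turn":[0,0,0,0,0]}'|egrep 'tcp|force'; python3 -m crank '{"jaw":[0,0,0,0,0,0],"dp":[[0,0,-0.006],[0.034,0,0],[0.034,0,0],[0,0,0.004],[0,0,0.002],[0,0,0]],"turn":[0,0,0,0,0,0]}'|egrep 'tcp|force'; python3 -m crank '{"jaw":[0,0,0,0,0],"dp":[[0,0,-0.006],[0,-0.037,0],[0,0,0.004],[0,0,0.002],[0,0,0]],"turn":[0,0,0,0,0]}'|egrep 'time|tcp|force'
```

```text
time_s: 8.4
tcp_pos: [0.5546, -0.2049, 0.2716]
force: [-0.9, -0.8, -0.3]
grip_force: 0.0
tcp_pos: [0.5523, -0.168, 0.2716]
force: [-0.2, -0.1, -0.4]
grip_force: 0.0
tcp_pos: [0.5481, -0.1002, 0.2717]
force: [-0.1, 0.1, -0.2]
grip_force: 0.0
time_s: 10.4
tcp_pos: [0.5116, -0.1018, 0.2717]
force: [-0.3, -0.0, 0.2]
grip_force: 0.0
```

```bash
python3 -m crank '{"jaw":[0,0,0,0,0,0],"dp":[[0,0,-0.006],[-0.034,0,0],[-0.034,0,0],[0,0,0.004],[0,0,0.002],[0,0,0]],"turn":[0,0,0,0,0,0]}'|egrep 'time|tcp|force'; python3 -m crank '{"jaw":[0,0,0,0,0],"dp":[[0,0,-0.006],[-0.037,0,0],[0,0,0.004],[0,0,0.002],[0,0,0]],"turn":[0,0,0,0,0]}'|egrep 'tcp|force'; python3 -m crank '{"jaw":[0,0,0,0,0,0],"dp":[[0,0,-0.006],[-0.034,0,0],[-0.034,0,0],[0,0,0.004],[0,0,0.002],[0,0,0]],"turn":[0,0,0,0,0,0]}'|egrep 'tcp|force'; python3 -m crank '{"jaw":[0,0,0,0,0,0],"dp":[[0,0,-0.006],[0,-0.034,0],[0,-0.034,0],[0,0,0.004],[0,0,0.002],[0,0,0]],"turn":[0,0,0,0,0,0]}'|egrep 'time|tcp|force'
```

```text
time_s: 11.15
tcp_pos: [0.5154, -0.1689, 0.2716]
force: [0.3, -0.3, 0.8]
grip_force: 0.0
tcp_pos: [0.5176, -0.2059, 0.2717]
force: [1.0, 0.4, -0.5]
grip_force: 0.0
tcp_pos: [0.5219, -0.2736, 0.2717]
force: [-0.2, -0.7, 0.0]
grip_force: 0.0
time_s: 13.28
tcp_pos: [0.4546, -0.2785, 0.2716]
force: [0.1, 0.0, 0.3]
grip_force: 0.0
```

```bash
python3 -m crank '{"jaw":[0,0,0,0,0,0],"dp":[[0,0,-0.006],[0.034,0,0],[0.034,0,0],[0,0,0.004],[0,0,0.002],[0,0,0]],"turn":[0,0,0,0,0,0]}'|egrep 'time|tcp|force'; python3 -m crank '{"jaw":[0,0,0,0,0],"dp":[[0,0,-0.006],[0.037,0,0],[0,0,0.004],[0,0,0.002],[0,0,0]],"turn":[0,0,0,0,0]}'|egrep 'tcp|force'; python3 -m crank '{"jaw":[0,0,0,0,0,0],"dp":[[0,0,-0.006],[0.034,0,0],[0.034,0,0],[0,0,0.004],[0,0,0.002],[0,0,0]],"turn":[0,0,0,0,0,0]}'|egrep 'time|tcp|force'
```

```text
time_s: 14.02
tcp_pos: [0.4499, -0.2113, 0.2716]
force: [0.3, 0.2, 0.6]
grip_force: 0.0
tcp_pos: [0.4475, -0.1744, 0.2716]
force: [-0.4, 0.0, -0.0]
grip_force: 0.0
time_s: 15.4
tcp_pos: [0.4435, -0.1065, 0.2727]
force: [-2.4, 4.2, 7.3]
grip_force: 3.9
```

The near-left outer corner of lid_3 is the one standing up: 7.3 N at tip z 0.0867. Pressing it gradually.

```bash
python3 -m crank '{"jaw":[0,0,0],"dp":[[0,0,0.0005],[0,0,0.0005],[0,0,0]],"turn":[0,0,0]}'|egrep 'time|tcp|force'; python3 -m crank '{"jaw":[0,0,0],"dp":[[0,0,0.0005],[0,0,0.0005],[0,0,0]],"turn":[0,0,0]}'|egrep 'time|tcp|force'
```

```text
time_s: 15.78
tcp_pos: [0.4436, -0.1066, 0.272]
force: [-3.4, 6.7, 12.2]
grip_force: 6.0
time_s: 16.15
tcp_pos: [0.4436, -0.1065, 0.2711]
force: [-2.8, 8.7, 14.0]
grip_force: 6.5
```

```bash
python3 -m crank '{"jaw":[0,0,0],"dp":[[0,0,0.0005],[0,0,0.0005],[0,0,0]],"turn":[0,0,0]}'|egrep 'time|tcp|force'; python3 -m crank '{"jaw":[0,0,0],"dp":[[0,0,0.0005],[0,0,0],[0,0,0]],"turn":[0,0,0]}'|egrep 'time|tcp|force'
```

```text
time_s: 16.52
tcp_pos: [0.4436, -0.1065, 0.2706]
force: [-6.2, 9.2, 20.0]
grip_force: 9.7
time_s: 16.9
tcp_pos: [0.4437, -0.1065, 0.2705]
force: [-7.8, 9.7, 23.7]
grip_force: 12.1
```

It is now firm at the level of a seated lid. I'll lift clear, then re-probe this corner lightly.

```bash
python3 -m crank '{"jaw":[0,0,0,0,0,0],"dp":[[0,0,-0.004],[0,0,-0.006],[0,0,0],[0,0,0.006],[0,0,0.0015],[0,0,0]],"turn":[0,0,0,0,0,0]}'|egrep 'time|tcp|force'; python3 -m crank '{"jaw":[0,0,0],"dp":[[0,0,0.001],[0,0,0.001],[0,0,0]],"turn":[0,0,0]}'|egrep 'time|tcp|force'
```

```text
time_s: 17.65
tcp_pos: [0.4432, -0.106, 0.2707]
force: [-1.7, -0.8, 6.0]
grip_force: 3.1
time_s: 18.02
tcp_pos: [0.4434, -0.106, 0.2705]
force: [-11.1, 3.6, 25.5]
grip_force: 13.0
```

The corner stays down and is firm at 0.2707, the same as the seated reference. Retreating to look.

```bash
python3 -m crank '{"jaw":[0,0,0,0,0,0],"dp":[[0,0,-0.006],[0,0,-0.03],[0,0,-0.06],[0,-0.04,-0.04],[0,-0.04,0],[0,0,0]],"turn":[0,0,0,0,0,0]}'|egrep 'time|tcp|force'; python3 - <<'E'
from h import *
im=r.read_camera("scene")[:,:,::-1];cv2.imwrite("pics/s1.png",cv2.resize(im[160:310,220:470],None,fx=3,fy=3))
E
```

```text
time_s: 18.77
tcp_pos: [0.3618, -0.111, 0.4052]
force: [1.0, -0.3, 0.7]
grip_force: 0.0
```

View pics/s1.png

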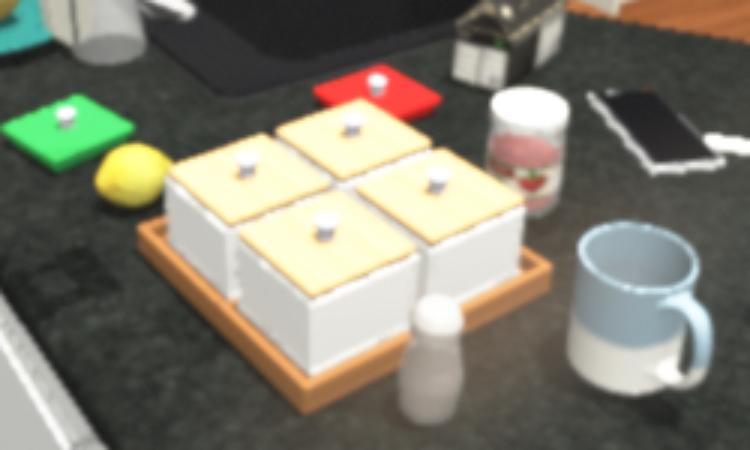

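All four lids look level (lid_3's knob is at (248,165) in the crop). The shaker, mug, lemon and jar stand where they were, and the arm is clear.

```bash
python3 -c "
from rig import r
print(r.sign_off())"
```

```text
the job is handed in; nothing more can be done
None
```

The rocking lid was lid_3 (near left), standing up at its near-left outer corner; I pressed it down with up to about 26 N, it stayed down when re-probed, and I handed the job in at about 19 s with no verdict returned.

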